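Find the top of the cam with the dial gauge

TASK

Slide the dial gauge down its column (red knob) until its sprung plunger bears on the wind pump's cam and will stay touching it all the way round. Then roll the camshaft round on its centres, lightly - a fingertip on the pulley's rubber rim does it, a pinch strains it - until the cam's lobe holds the plunger at its highest reading, and leave it standing there. Never drive the plunger to the end of its travel, and leave the other things on the table where they are.

Things in the scene. Friction and masses are not known exactly. Their poses are not given: they have to be found in the camera images.
- bench: Grey bench centres fixed on the table (bed 120 by 450 mm, 35 mm high): carries the camshaft between two centres, its axis 85 mm up, and the gauge on a column. Origin under the shaft's middle; x: level, square to the shaft, away from the robot (up to 20 degrees askew); y: along the shaft, to the robot's left. The other points have the same axes.
- pulley_top (a point): Top of the camshaft's pulley, mid-width, 125 mm above the table; fixed to the bench, does not turn. Pulley 80 mm diameter, 16 mm wide; its grippy rubber rim gives about 1 mm under 8 N. 1 to 3 N along the rim turns the shaft: a fingertip pressed on with 5 to 10 N and dragged 40 mm along x turns it 1 rad. Free room 70 mm above and beside; headstock 41 mm off at +y, 107 mm high.
- centres: The pair of steel centres and the camshaft they carry; origin on the shaft's axis half-way along, does not turn. Shaft 14 mm thick, turns endlessly, stays where left. Brass-coloured cam 40 mm off at -y: round back of 20 mm radius, one lobe with straight flanks and a nose of 10 mm radius reaching 28 mm. It starts 1.2 to 3.3 rad from the top; rolling the pulley's top towards the robot brings it up.
- gauge_knob (a point): Middle of the flat top of the red knob (20 mm diameter, 35 mm high, at first 215 to 225 mm above the table) on the gauge's dark holder, and moves with it. The holder slides up and down a 16 mm column, stays where left: 5 to 7 N moves it down, 11 N up. Column 45 mm off at +y, ending lower than the knob; gauge dial (56 mm) 42 mm beyond the column at +x, as high as the knob.
- gauge (a joint): How far the gauge holder has been slid down its column, m: 0 at the top, 0.045 at the bottom stop; starts between 0 and 0.010.
- plunger (a joint): How far the gauge's plunger is pressed in, m: 0 hanging free, 0.025 at the end of its travel (jammed). Sprung: 0.9 N at 0, 2.2 N at 0.025. The red needle on the white dial turns 0.22 rad clockwise per mm, and the plunger's cap above the dial rises with it.
- plunger_tip (a point): Lowest point of the plunger's 6 mm ball tip, straight above the shaft's axis at the cam. It starts 109 to 119 mm above the table, 4 to 14 mm clear of the cam's round back (105 mm).
- bearing: Bystander: loose steel ball bearing, 42 mm diameter, 13 mm high, lying beside the bench.
- spare_pulley: Bystander: loose aluminium pulley, 60 mm diameter, 22 mm high, lying on the robot's side of the bench.
- spanner: Bystander: loose steel spanner, 160 mm long, lying on the far side of the bench.
- oil_bottle: Bystander: yellow bottle with red cap, 40 mm diameter, 100 mm high.
- phone: Bystander: black phone, 74 by 152 by 8 mm, lying flat.
- meter_box: Bystander: dark blue meter box, 50 by 170 by 100 mm, standing at the back.
- solar_module: Bystander: small solar module on a clear foot, 120 mm wide, 125 mm high, at the back.

How it is judged:
By the outcome, as a careful person would: the job done as asked, in the order asked, and still so for the second after the job is handed in, with the robot touching nothing.
It also fails if it takes over 72 s, if anything falls off the work surface, if the arm or the gripper's body presses on something with over 40 N, if the wrist force passes 120 N, or if a joint passes its speed limit or range.

ROBOT

A 6-joint arm with a two-finger parallel gripper is mounted at the origin on the work surface. World frame = base frame: x ahead of the robot, y to its left, z up, the work surface at z = 0. Lengths are in m, angles in degrees, forces in N, time in s.
With the tool pointing down it reaches from about 0.4 to 0.825 m from the base axis. Payload 7 kg.
Tool frame: the origin (TCP) lies on the centre line of the jaws, within the pads' length; the fingertips stand 11 mm ahead of it and the grasp point (between the pads) lies 8 mm behind it; z points along the fingers, y is the direction in which the jaws open and shut (so a half turn about z gives the same grasp; the last joint's range is limited). The gripper opens to 88 mm and grips with 3 to 60 N. Pads are 19 mm wide; open, the fingers measure 130 mm over their backs; the gripper's body (78 mm by 193 mm) begins 47 mm behind the grasp point.
Start: joints at [-60.155, 20.546, 0.682, 0, -70.136, -16.507], TCP at [0.156, -0.657, 0.238] pointing down, gripper open.
Joint ranges: [-176.03, 176.03], [-82.01, 121.73], [-58.28, 71.71], [-173.87, 95.51], [-174.79, -0.11], [-173.66, 173.66]. Speed limits (degrees/s): [136.94, 136.94, 172.46, 180, 180, 180].

INTERFACE

Orientations are given as [roll, pitch, yaw] about the fixed x, y, z axes, in that order (R = Rz(yaw) Ry(pitch) Rx(roll)).
In Python, from plant import ctrl, cams, order gives the robot as it stands.
- The arm moves only by the tool jog_arm, never from a script. Its argument "motion" is a list of rows, each an object with "offset": the shift along the tool's x, y, z in mm, a list of three; "roll": the turn about the tool's z in rad; "hand": the finger opening in mm, from 0 to 87.6. A call has 1 to 20 rows; each row is the pose to reach, as a shift and turn from the pose commanded when the call began, along the tool's axes at that moment; what a row does not reach only later rows make up. A row lasts 1/12 s, in which the tool goes at most 41.7 mm and 7.16 degrees, less where a joint would pass 70% of its speed; a pose out of reach is approached as far as the arm can. A call with a gripper value outside its range is refused whole. The fingers move at their own pace and stop on an object; the grip force is fixed at half the most. Time passes only in rows, so rows that repeat a pose let the fingers close. It gives the time, the measured TCP pose, the force and the opening at its end, in the units of the state.
- ctrl.get_obs(): the state, without advancing time (a new reading comes with each control period).
- cams.snapshot(name): name is "side" or "top"; returns a dict with "img" (420x560x3 uint8, red, green, blue), "K" (3x3 intrinsics, pixels), "D" ([k1, k2, p1, p2, k3] as OpenCV has them; the pictures are not rectified), "cam_to_world" (4x4, takes a point from camera to world coordinates). Camera axes: x right, y down, z forward; pixel columns grow to the right and rows downward; lengths in m; the calibration is good to about 2 mm. A picture is of the moment at which its call begins. There is no depth.
- order.close_job(): hands the job in, once; it reports no verdict.
The state is a dict: "clock": time; "joint_pos": joint angles; "qvel": joint speeds; "tau": joint torques, N m; "tool_pos": TCP position; "orientation": TCP orientation; "force": force on the tool from outside, world axes, zero at the start; "moment": the same for the moment, N m; "opening": finger opening in m.
Only numpy, scipy, OpenCV 4.12 (cv2) and the standard library are available. Lean on these libraries where they do the work, as an engineer would, in place of code of your own. Each camera call takes 0.05 s, during which the arm holds its last target. There are 200 camera calls.

## Working session

There is one attempt and no reset: what is moved stays moved. The work goes in short steps, Python scripts to look and compute and a tool call to move; the robot and the scene stay as the last step left them, time stands still between calls to the robot, and variables do not carry over. Pictures are saved under pics/ and viewed, about 8 in all and at most 12, crops included, and the job is handed in when it is done.

Besides the shell and the picture viewer there is one more tool, called after ">>>" in YAML: its name, and indented under it one key for each argument. jog_arm: Moves the arm, as the interface text tells. Its arguments: {"type":"object","properties":{"motion":{"type":"array"}},"required":["motion"]}

```bash
mkdir -p pics; ls; cat > h.py <<'E'
import numpy as np, cv2
from plant import ctrl, cams, order
def snap(n,f):
    s=cams.snapshot(n); cv2.imwrite('pics/'+f,s['img'][:,:,::-1]); np.savez('/tmp/'+f+'.npz',**s); return s
def ray(s,p):
    u=cv2.undistortPoints(np.array([[p]],float),np.array(s['K'],float),np.array(s['D'],float))[0,0]
    M=np.array(s['cam_to_world']); d=M[:3,:3]@np.r_[u,1]; return M[:3,3],d/np.linalg.norm(d)
def plane(s,p,z):
    o,d=ray(s,p); return o+d*(z-o[2])/d[2]
def tri(s1,p1,s2,p2):
    a,d=ray(s1,p1); b,e=ray(s2,p2)
    t=np.linalg.lstsq(np.c_[d,-e],b-a,rcond=None)[0]; P,Q=a+d*t[0],b+e*t[1]
    return (P+Q)/2,np.linalg.norm(P-Q)
def proj(s,P):
    M=np.linalg.inv(np.array(s['cam_to_world'])); r=cv2.Rodrigues(M[:3,:3])[0]
    return cv2.projectPoints(np.atleast_2d(np.array(P,float)),r,M[:3,3],np.array(s['K'],float),np.array(s['D'],float))[0][:,0]
E
python3 - <<'E'
from h import *
a=snap('top','t0.png');b=snap('side','s0.png')
for s in(a,b):print(np.round(s['cam_to_world'],3).tolist(),np.round(s['K'],1).tolist())
print(ctrl.get_obs())
cv2.imwrite('pics/both.png',cv2.resize(np.vstack([a['img'],b['img']])[:,:,::-1],None,fx=.71,fy=.71))
E
```

```text
pics
[[-0.011, -0.977, 0.214, 0.356], [-1.0, 0.011, -0.0, 0.014], [-0.002, -0.214, -0.977, 1.309], [0.0, 0.0, 0.0, 1.0]] [[410.7, 0.0, 283.3], [0.0, 410.7, 208.7], [0.0, 0.0, 1.0]]
[[-0.713, -0.399, 0.577, -0.122], [-0.701, 0.434, -0.567, 0.73], [-0.024, -0.808, -0.589, 0.891], [0.0, 0.0, 0.0, 1.0]] [[499.0, 0.0, 268.5], [0.0, 499.0, 209.8], [0.0, 0.0, 1.0]]
{'clock': 0.1, 'joint_pos': array([-6.01567325e+01,  2.05864911e+01,  6.38556700e-01, -1.84060154e-02,
       -7.01347067e+01, -1.65072348e+01]), 'qvel': array([ 0.01010872, -0.18127761,  0.0958305 ,  0.08521494,  0.03402768,
       -0.055681  ]), 'tau': array([-2.80282002e-03, -5.84159875e+01,  2.93751490e+01,  7.01557651e+00,
        1.01804579e-02, -5.38563847e-05]), 'tool_pos': array([ 0.15558247, -0.65639197,  0.23672019]), 'orientation': array([ 1.79915848e+02, -6.89299739e-03, -1.66670229e+02]), 'force': array([ 0.3315119 , -0.24962218,  0.44638484]), 'moment': array([-0.02927598, -0.0156285 , -0.03394104]), 'opening': 0.08739754580968291}
```

View pics/t0.png

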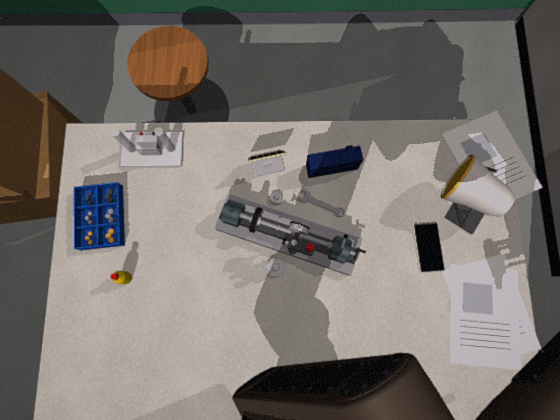

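View pics/s0.png

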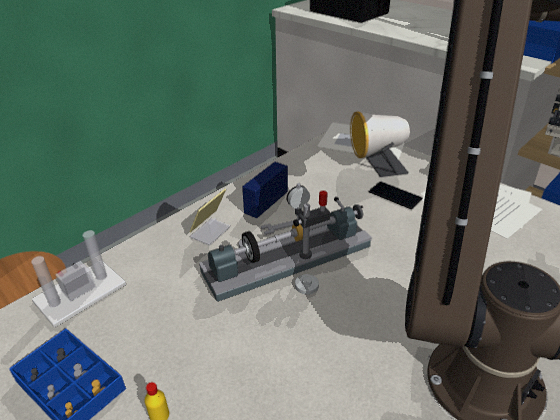

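The top view shows the bench between (228,195) and (352,270), the knob at (310,247) and the pulley near (255,218). In the side view the knob is at (323,197) and the pulley at (251,246). Next I'll measure the knob with masks and enlarge both views.

```bash
python3 - <<'E'
from h import *
L=lambda f:dict(np.load('/tmp/'+f+'.npz'))
a,b=L('t0.png'),L('s0.png')
def red(s,box):
    x0,y0,x1,y1=box; h=s['img'].astype(int)
    m=(h[:,:,0]>90)&(h[:,:,1]<60)&(h[:,:,2]<60); k=np.zeros_like(m);k[y0:y1,x0:x1]=1;m&=k
    ys,xs=np.nonzero(m); print(len(xs),xs.min(),xs.max(),ys.min(),ys.max(),xs.mean(),ys.mean()); return xs,ys
xa,ya=red(a,(290,230,330,265)); xb,yb=red(b,(310,180,340,215))
pa=(xa.mean(),ya.mean()); pb=(xb.mean(),yb.mean())
print(tri(a,pa,b,pb), plane(a,pa,.22),plane(a,pa,.2))
c1=cv2.resize(a['img'][180:285,205:375],None,fx=4.6,fy=4.6,interpolation=cv2.INTER_CUBIC)[:,:,::-1]
c2=cv2.resize(b['img'][175:305,195:380],None,fx=4.3,fy=4.3,interpolation=cv2.INTER_CUBIC)[:,:,::-1]
cv2.imwrite('pics/ct.png',c1);cv2.imwrite('pics/cs.png',c2)
E
```

```text
41 307 313 243 249 310.0 246.2439024390244
65 319 326 191 205 322.4769230769231 197.04615384615386
(array([ 0.49313655, -0.05805449,  0.2027235 ]), np.float64(0.0008811315937759462)) [ 0.49135421 -0.05668406  0.22      ] [ 0.49383621 -0.05797746  0.2       ]
```

View pics/ct.png

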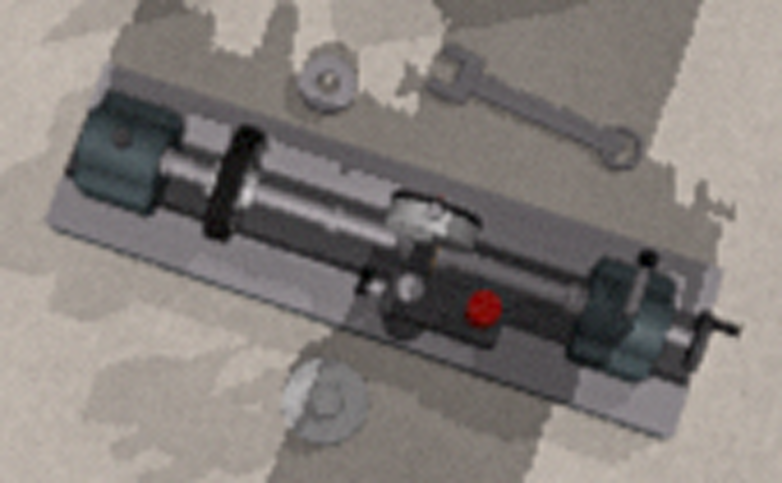

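View pics/cs.png

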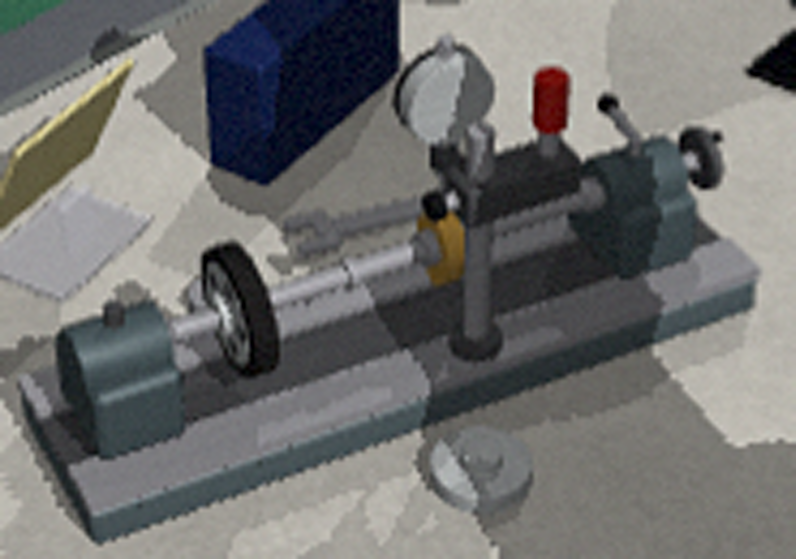

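The crops show:
- **Top crop:** bed corners at (112,68), (50,228), (668,437) and (722,265), and the pulley band from (248,135) to (217,235).
- **Side crop:** the dial at (445,90), cam at (445,245), pulley rim at (240,305), and knob top at (551,72).

The cam's lobe isn't pointing up.

```bash
python3 - <<'E'
from h import *
L=lambda f:dict(np.load('/tmp/'+f+'.npz'))
a,b=L('t0.png'),L('s0.png')
T=lambda x,y:(205+(x+.5)/4.6-.5,180+(y+.5)/4.6-.5)
S=lambda x,y:(195+(x+.5)/4.3-.5,175+(y+.5)/4.3-.5)
c=[plane(a,T(*p),.035)[:2] for p in((112,68),(50,228),(668,437),(722,265))]
c2=[plane(b,S(*p),.035)[:2] for p in((22,385),(95,515),(757,270))]
print('bed',np.round(c,3).tolist(),[np.linalg.norm(c[i]-c[(i+1)%4]).round(3) for i in range(4)],'side view',np.round(c2,3).tolist())
y=(c[0]+c[1]-c[2]-c[3]); y/=np.linalg.norm(y); x=np.array([y[1],-y[0]]); o=np.mean(c,0)
print('o',o,'x',x,'askew',np.degrees(np.arctan2(x[1],x[0])))
R=np.c_[x,y]
loc=lambda P:np.round(R.T@(np.array(P)[:2]-o),4)
# pulley mask top
def dark(s,box,th=38):
    x0,y0,x1,y1=box; m=np.zeros(s['img'].shape[:2],np.uint8); m[y0:y1,x0:x1]=(s['img'][y0:y1,x0:x1].max(2)<th)*255
    n,l,st,ce=cv2.connectedComponentsWithStats(m); i=1+st[1:,4].argmax(); print(st[i],ce[i]); return ce[i],l==i
pt,mt=dark(a,(245,203,266,236)); ps,ms=dark(b,(240,228,262,266))
for z in(.085,.105,.125): P=plane(a,pt,z);print('pulley top view',z,P.round(4),loc(P))
P,e=tri(a,pt,b,ps);print('tri',P,e,loc(P))
K=plane(a,(310,246.2),.22);print('knob top',K,loc(K))
# knob top centre & height from side
print('knob top tri',tri(a,(310,246.2),b,S(551,73)))
print('knob local->expect pulley?')
E
```

```text
bed [[0.684, 0.186], [0.572, 0.227], [0.426, -0.188], [0.541, -0.23]] [np.float64(0.119), np.float64(0.44), np.float64(0.122), np.float64(0.441)] side view [[0.681, 0.193], [0.568, 0.233], [0.425, -0.19]]
o [ 0.55547746 -0.00138909] x [ 0.94475347 -0.32778176] askew -19.134192568120696
[249 208  13  24 122] [254.55737705 219.31147541]
[242 232  18  31 230] [252.34782609 246.87391304]
pulley top view 0.085 [0.592  0.1007 0.085 ] [0.001  0.1084]
pulley top view 0.105 [0.5882 0.0993 0.105 ] [-0.0021  0.1058]
pulley top view 0.125 [0.5843 0.0978 0.125 ] [-0.0053  0.1032]
tri [0.58818116 0.09796345 0.08817532] 0.007992519515004074 [-0.0017  0.1046]
knob top [ 0.49147137 -0.05668702  0.22      ] [-0.0423 -0.0732]
knob top tri (array([ 0.49146339, -0.05669083,  0.22001181]), np.float64(1.5884035609040634e-05))
knob local->expect pulley?
```

>>> jog_arm:
  motion:
    - {"offset":[0,0,-40],"roll":0,"hand":0}
    - {"offset":[0,0,-80],"roll":0,"hand":0}
    - {"offset":[-25,27,-90],"roll":-0.06,"hand":0}
    - {"offset":[-50,54,-90],"roll":-0.12,"hand":0}
    - {"offset":[-77,84,-90],"roll":-0.18,"hand":0}
    - {"offset":[-104,113,-90],"roll":-0.25,"hand":0}
    - {"offset":[-131,142,-90],"roll":-0.32,"hand":0}
    - {"offset":[-158,172,-90],"roll":-0.39,"hand":0}
    - {"offset":[-185,201,-90],"roll":-0.46,"hand":0}
    - {"offset":[-212,231,-90],"roll":-0.53,"hand":0}
    - {"offset":[-239,260,-90],"roll":-0.6,"hand":0}
    - {"offset":[-266,290,-90],"roll":-0.67,"hand":0}
    - {"offset":[-293,319,-90],"roll":-0.74,"hand":0}
    - {"offset":[-320,348,-90],"roll":-0.81,"hand":0}
    - {"offset":[-347,378,-90],"roll":-0.87,"hand":0}
    - {"offset":[-374,407,-90],"roll":-0.93,"hand":0}
    - {"offset":[-401,436,-90],"roll":-0.98,"hand":0}
    - {"offset":[-428,466,-90],"roll":-1.005,"hand":0}
    - {"offset":[-450,490,-90],"roll":-1.005,"hand":0}
    - {"offset":[-465,506,-90],"roll":-1.005,"hand":0}

```text
clock: 1.77
tool_pos: [0.4923, -0.0544, 0.3272]
orientation: [180.0, 0.0, -109.0]
force: [0.1, -0.3, -0.9]
opening: 0.0004
```

>>> jog_arm:
  motion:
    - {"offset":[0,0,15],"roll":0,"hand":0}
    - {"offset":[1,0,35],"roll":0,"hand":0}
    - {"offset":[1,0,55],"roll":0,"hand":0}
    - {"offset":[1,0,70],"roll":0,"hand":0}
    - {"offset":[1,0,80],"roll":0,"hand":0}
    - {"offset":[1,0,83],"roll":0,"hand":0}
    - {"offset":[1,0,83],"roll":0,"hand":0}
    - {"offset":[1,0,83],"roll":0,"hand":0}

```text
clock: 2.43
tool_pos: [0.4915, -0.0582, 0.2453]
orientation: [-180.0, 0.0, -109.1]
force: [-0.8, 0.2, 0.3]
opening: 0.0003
```

```bash
python3 - <<'E'
from h import *
b=snap('side','s1.png');a=snap('top','t1.png')
c2=cv2.resize(b['img'][120:290,225:385],None,fx=3.5,fy=3.5,interpolation=cv2.INTER_CUBIC)[:,:,::-1]
cv2.imwrite('pics/cs1.png',c2)
o=ctrl.get_obs();print(o['tool_pos'],o['force'])
E
```

```text
[ 0.49164502 -0.05812334  0.24558359] [ 0.56685083  0.1872417  -0.16545975]
```

View pics/cs1.png

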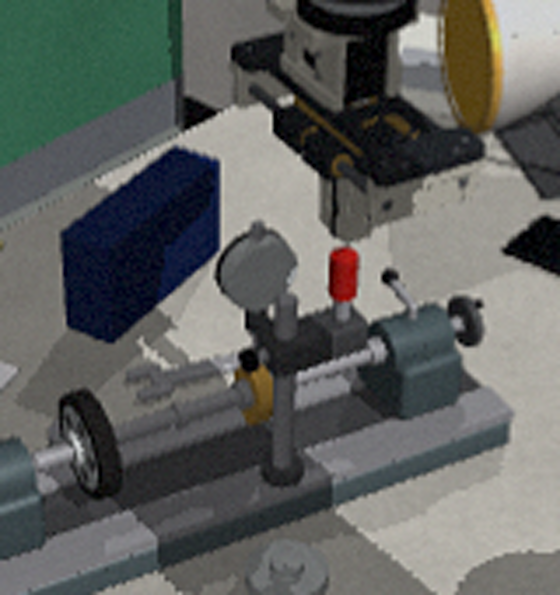

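The fingertip stands centred over the knob, at (345,235) against the knob top at (343,250), with about 15 mm to go.

>>> jog_arm:
  motion:
    - {"offset":[0,0,4],"roll":0,"hand":0}
    - {"offset":[0,0,8],"roll":0,"hand":0}
    - {"offset":[0,0,11],"roll":0,"hand":0}
    - {"offset":[0,0,13],"roll":0,"hand":0}
    - {"offset":[0,0,14],"roll":0,"hand":0}
    - {"offset":[0,0,15],"roll":0,"hand":0}
    - {"offset":[0,0,16],"roll":0,"hand":0}
    - {"offset":[0,0,17],"roll":0,"hand":0}
    - {"offset":[0,0,18],"roll":0,"hand":0}
    - {"offset":[0,0,18],"roll":0,"hand":0}

```text
clock: 3.37
tool_pos: [0.4911, -0.0581, 0.2267]
orientation: [-180.0, 0.0, -109.1]
force: [-2.0, 0.2, 3.6]
opening: 0.0004
```

>>> jog_arm:
  motion:
    - {"offset":[0,0,1],"roll":0,"hand":0}
    - {"offset":[0,0,2],"roll":0,"hand":0}
    - {"offset":[0,0,3],"roll":0,"hand":0}
    - {"offset":[0,0,4],"roll":0,"hand":0}
    - {"offset":[0,0,5],"roll":0,"hand":0}
    - {"offset":[0,0,6],"roll":0,"hand":0}
    - {"offset":[0,0,7],"roll":0,"hand":0}
    - {"offset":[0,0,8],"roll":0,"hand":0}
    - {"offset":[0,0,9],"roll":0,"hand":0}
    - {"offset":[0,0,10],"roll":0,"hand":0}
    - {"offset":[0,0,11],"roll":0,"hand":0}
    - {"offset":[0,0,11],"roll":0,"hand":0}

```text
clock: 4.37
tool_pos: [0.4911, -0.0581, 0.2154]
orientation: [-180.0, -0.0, -109.1]
force: [-1.7, -0.3, 4.3]
opening: 0.0005
```

```bash
python3 - <<'E'
from h import *
b=snap('side','s2.png')
o=ctrl.get_obs();print(o['tool_pos'],o['force'])
B=np.load('/tmp/s0.png.npz')['img'];A=np.load('/tmp/s1.png.npz')['img']
f=lambda i:cv2.resize(i[175:255,275:340],None,fx=6,fy=6,interpolation=cv2.INTER_CUBIC)
cv2.imwrite('pics/cmp.png',np.hstack([f(A),f(b['img'])])[:,:,::-1])
E
```

```text
[ 0.49110566 -0.05813096  0.21544413] [-1.25434688  0.46743272  3.93383135]
```

View pics/cmp.png

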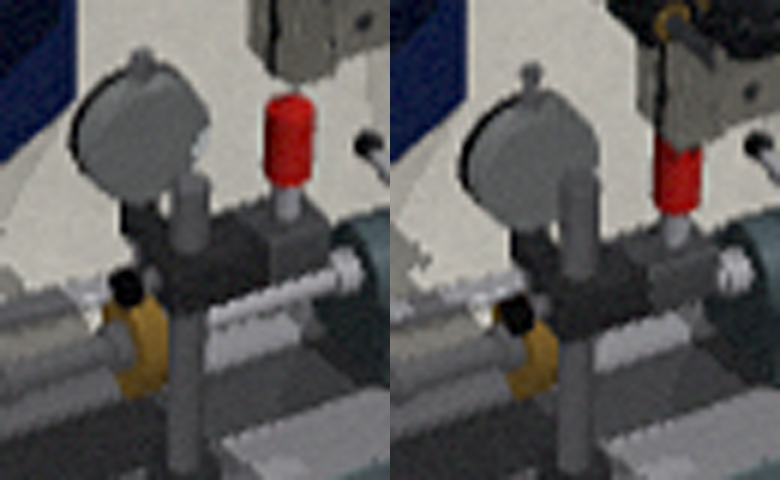

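The holder slid about 16 mm and the cap now stands clear of the dial: cap at (530,72), dial top near 92. In the left image the cap sat at (142,62) on the dial. I'll quantify this and look for the needle.

```bash
python3 - <<'E'
from h import *
I=[np.load(f'/tmp/s{i}.png.npz')['img'] for i in range(3)]
G=[cv2.cvtColor(i,cv2.COLOR_RGB2GRAY).astype(np.float32) for i in I]
up=lambda g:cv2.resize(g,None,fx=8,fy=8,interpolation=cv2.INTER_CUBIC)
U=[up(g) for g in G]
def shift(box,k=1,m=10):
    x0,y0,x1,y1=[8*v for v in box]; t=U[k][y0:y1,x0:x1]; r=cv2.matchTemplate(U[2][y0-8*m:y1+8*m,x0-8*m:x1+8*m],t,cv2.TM_CCOEFF_NORMED)
    _,v,_,l=cv2.minMaxLoc(r); return (l[0]-8*m)/8,(l[1]-8*m)/8,round(v,2)
print('cap',shift((294,181,303,187)),'dial',shift((286,190,309,209)),'knob low',shift((317,198,331,212)),'block',shift((300,214,318,226)))
s=dict(np.load('/tmp/s2.png.npz'))
print('px/mm vertical', proj(s,[[.53,-.03,.22],[.53,-.03,.21]]))
for k,i in enumerate(I):
    d=i.astype(int); y0=185+(4 if k==2 else 0); r=(d[:,:,0]-(d[:,:,1]+d[:,:,2])/2)[y0:y0+26,285:312]
    ys,xs=np.nonzero(r>12); print(k,r.max(),list(zip((xs+285).tolist(),(ys+y0).tolist(),r[ys,xs].tolist()))[:25])
t=np.load('/tmp/t0.png.npz')['img'].astype(int); r=(t[:,:,0]-(t[:,:,1]+t[:,:,2])/2)[215:242,285:312]; print('top');ys,xs=np.nonzero(r>12);print(list(zip((xs+285).tolist(),(ys+215).tolist(),r[ys,xs].tolist())))
E
```

```text
cap (-0.25, 1.625, 0.72) dial (-0.125, 4.625, 0.8) knob low (-0.25, 4.25, 0.9) block (0.0, 4.375, 0.94)
px/mm vertical [[303.29015443 190.12776824]
 [303.22226493 193.56026488]]
0 11.0 []
1 10.5 []
2 11.5 []
top
[(307, 215, 12.5), (308, 218, 12.5), (300, 222, 18.5), (301, 222, 19.5), (300, 233, 12.5), (300, 234, 18.0), (299, 236, 20.0), (299, 237, 17.5)]
```

The holder moved about 13 mm down and the cap shows the plunger 6 to 8 mm in. That leaves 14 to 16 mm under the lobe, inside 25. Now to the pulley.

>>> jog_arm:
  motion:
    - {"offset":[0,0,-20],"roll":0,"hand":0}
    - {"offset":[0,0,-50],"roll":0,"hand":0}
    - {"offset":[0,0,-80],"roll":0,"hand":0}
    - {"offset":[0,0,-100],"roll":0,"hand":0}
    - {"offset":[-20,-6,-110],"roll":0,"hand":0}
    - {"offset":[-50,-16,-110],"roll":0,"hand":0}
    - {"offset":[-85,-27,-110],"roll":0,"hand":0}
    - {"offset":[-120,-38,-110],"roll":0,"hand":0}
    - {"offset":[-155,-49,-110],"roll":0,"hand":0}
    - {"offset":[-175,-56,-100],"roll":0,"hand":0}
    - {"offset":[-180,-57,-75],"roll":0,"hand":0}
    - {"offset":[-180,-57,-40],"roll":0,"hand":0}
    - {"offset":[-180,-57,-5],"roll":0,"hand":0}
    - {"offset":[-180,-57,25],"roll":0,"hand":0}
    - {"offset":[-180,-57,45],"roll":0,"hand":0}
    - {"offset":[-180,-57,57],"roll":0,"hand":0}
    - {"offset":[-180,-57,62],"roll":0,"hand":0}
    - {"offset":[-180,-57,62],"roll":0,"hand":0}
    - {"offset":[-180,-57,62],"roll":0,"hand":0}

```text
clock: 6.0
tool_pos: [0.6042, 0.0935, 0.1538]
orientation: [-180.0, 0.0, -109.1]
force: [-0.6, 0.4, 0.4]
opening: 0.0004
```

```bash
python3 - <<'E'
from h import *
b=snap('side','s3.png');a=snap('top','t3.png')
o=ctrl.get_obs();print(o['tool_pos'],o['force'])
f=lambda i,x0,y0,x1,y1,k:cv2.resize(i[y0:y1,x0:x1],None,fx=k,fy=k,interpolation=cv2.INTER_CUBIC)
cv2.imwrite('pics/c3.png',f(b['img'],215,165,335,275,5)[:,:,::-1])
E
```

```text
[0.60455686 0.09365761 0.15472073] [ 0.79322557 -0.8396432   0.1341489 ]
```

View pics/c3.png

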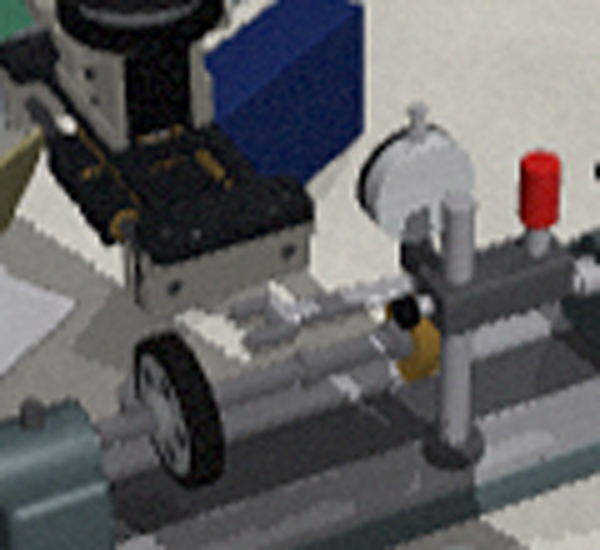

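```bash
python3 - <<'E'
from h import *
s=dict(np.load('/tmp/s3.png.npz'))
x=np.array([.945,-.328,0]);y=np.array([.328,.945,0])
tip=np.array([.6045,.0937,.1437])
o=np.array([.5555,-.0014,0]);pt=o+.105*y+[0,0,.125]
Q=[tip,tip+.01*x,tip-.01*x,tip+.01*y,tip-.01*y,pt,pt+.008*y,pt-.008*y]
print((proj(s,Q)-[215,165])*5)
E
```

```text
[[156.86497007 302.15682767]
 [148.49557948 291.14333384]
 [165.33570056 313.30280895]
 [138.18177888 308.1000933 ]
 [175.44511368 296.24601647]
 [173.14721656 348.55131957]
 [158.24947852 353.40559779]
 [187.97911202 343.71803935]]
```

The fingertip, at (157,302), is as projected: behind and above the rim top near (170,338). I'll descend to feel contact.

>>> jog_arm:
  motion:
    - {"offset":[0,5,8],"roll":0,"hand":0}
    - {"offset":[0,5,14],"roll":0,"hand":0}
    - {"offset":[0,5,15.5],"roll":0,"hand":0}
    - {"offset":[0,5,16.5],"roll":0,"hand":0}
    - {"offset":[0,5,17.5],"roll":0,"hand":0}
    - {"offset":[0,5,18],"roll":0,"hand":0}
    - {"offset":[0,5,18],"roll":0,"hand":0}

```text
clock: 6.68
tool_pos: [0.5992, 0.095, 0.1359]
orientation: [-180.0, 0.0, -109.1]
force: [-1.3, 0.4, 2.6]
opening: 0.0006
```

>>> jog_arm:
  motion:
    - {"offset":[0,0,0.4],"roll":0,"hand":0}
    - {"offset":[0,0,0.7],"roll":0,"hand":0}
    - {"offset":[0,0,0.7],"roll":0,"hand":0}

```text
clock: 6.93
tool_pos: [0.5995, 0.0949, 0.1357]
orientation: [-179.9, 0.0, -109.1]
force: [-1.2, -0.8, 5.4]
opening: 0.0001
```

>>> jog_arm:
  motion:
    - {"offset":[0,1,0.3],"roll":0,"hand":0}
    - {"offset":[0,3,0.3],"roll":0,"hand":0}
    - {"offset":[0,5,0.3],"roll":0,"hand":0}
    - {"offset":[0,7.5,0.3],"roll":0,"hand":0}
    - {"offset":[0,10,0.3],"roll":0,"hand":0}
    - {"offset":[0,11,0.3],"roll":0,"hand":0}

```text
clock: 7.43
tool_pos: [0.5899, 0.0984, 0.1362]
orientation: [-179.8, 0.1, -109.0]
force: [1.3, -2.9, 7.2]
opening: 0.0004
```

>>> jog_arm:
  motion:
    - {"offset":[0,2,0],"roll":0,"hand":0}
    - {"offset":[0,4.5,0],"roll":0,"hand":0}
    - {"offset":[0,7,0],"roll":0,"hand":0}
    - {"offset":[0,9,0],"roll":0,"hand":0}
    - {"offset":[0,11,0],"roll":0,"hand":0}
    - {"offset":[0,12,0],"roll":0,"hand":0}

```text
clock: 7.93
tool_pos: [0.578, 0.1027, 0.1352]
orientation: [-179.9, 0.1, -109.1]
force: [1.4, -0.9, 4.3]
opening: 0.0004
```

```bash
python3 - <<'E'
from h import *
b=snap('side','s4.png')
o=ctrl.get_obs();print(o['tool_pos'],o['force'])
G=[np.load(f'/tmp/s{k}.png.npz')['img'] for k in(3,4)]
f=lambda i:cv2.resize(i[180:270,235:320],None,fx=4.6,fy=4.6,interpolation=cv2.INTER_CUBIC)
cv2.imwrite('pics/c4.png',np.hstack([f(g) for g in G])[:,:,::-1])
E
```

```text
[0.57777434 0.10278121 0.13515283] [ 0.24830995 -0.62565028  5.61123946]
```

View pics/c4.png

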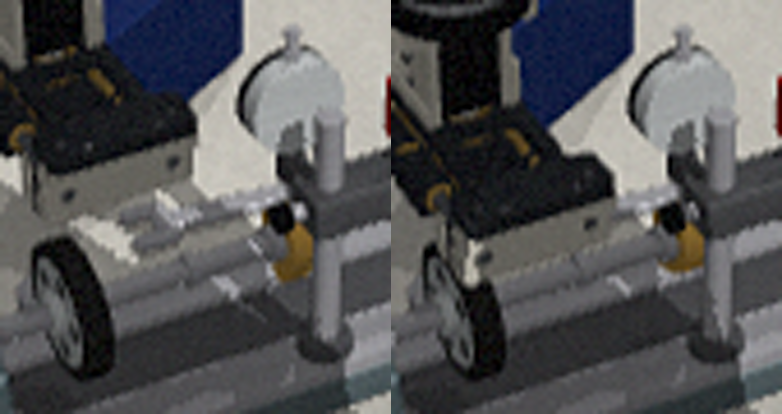

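The rim appears to have turned under the tip, with 4 to 7 N pressing. The cap hasn't lifted noticeably. Next stroke, measuring the cap after it.

>>> jog_arm:
  motion:
    - {"offset":[0,0,-6],"roll":0,"hand":0}
    - {"offset":[0,-6,-12],"roll":0,"hand":0}
    - {"offset":[0,-18,-12],"roll":0,"hand":0}
    - {"offset":[0,-25,-9],"roll":0,"hand":0}
    - {"offset":[0,-25,-4],"roll":0,"hand":0}
    - {"offset":[0,-25,-1.5],"roll":0,"hand":0}
    - {"offset":[0,-25,-0.5],"roll":0,"hand":0}
    - {"offset":[0,-25,0],"roll":0,"hand":0}
    - {"offset":[0,-23,0],"roll":0,"hand":0}
    - {"offset":[0,-20,0],"roll":0,"hand":0}
    - {"offset":[0,-17,0],"roll":0,"hand":0}
    - {"offset":[0,-14,0],"roll":0,"hand":0}
    - {"offset":[0,-11,0],"roll":0,"hand":0}
    - {"offset":[0,-8,0],"roll":0,"hand":0}
    - {"offset":[0,-5,0],"roll":0,"hand":0}
    - {"offset":[0,-2,0],"roll":0,"hand":0}
    - {"offset":[0,0,0],"roll":0,"hand":0}

```text
clock: 9.4
tool_pos: [0.578, 0.1025, 0.1352]
orientation: [-179.9, 0.0, -109.1]
force: [1.1, -1.0, 5.0]
opening: 0.0001
```

```bash
cat > cap.py <<'E'
from h import *
import sys
def cap(g,ref=None,box=(293,182,304,190)):
    pass
S=[cams.snapshot('side') for _ in range(3)]; np.savez('/tmp/'+sys.argv[1]+'.png.npz',**{**S[0],'img':np.mean([s['img'] for s in S],0).round().astype(np.uint8)})
up=lambda i:cv2.resize(cv2.cvtColor(i,cv2.COLOR_RGB2GRAY).astype(np.float32),None,fx=8,fy=8,interpolation=cv2.INTER_CUBIC)
R=up(np.load('/tmp/s4.png.npz')['img'])
for n in sys.argv[2:]+[sys.argv[1]]:
    U=up(np.load('/tmp/'+n+'.png.npz')['img']); out=[]
    for x0,y0,x1,y1 in((294,184,303,189),(287,193,309,206)):
        x0,y0,x1,y1=[8*v for v in(x0,y0,x1,y1)];m=40
        _,v,_,l=cv2.minMaxLoc(cv2.matchTemplate(U[y0-m:y1+m//4,x0-8:x1+8],R[y0:y1,x0:x1],cv2.TM_CCOEFF_NORMED))
        out.append(((m-l[1])/8,round(v,2)))
    print(n,'cap up px',out[0],'dial up',out[1],'-> mm',round((out[0][0]-out[1][0])/.343,1))
o=ctrl.get_obs();print(o['tool_pos'].round(4),o['force'].round(1),o['clock'])
E
python3 cap.py s5 s3 s4
```

```text
s3 cap up px (0.0, 1.0) dial up (0.0, 1.0) -> mm 0.0
s4 cap up px (0.0, 1.0) dial up (0.0, 1.0) -> mm 0.0
s5 cap up px (0.0, 1.0) dial up (0.0, 1.0) -> mm 0.0
[0.5777 0.1025 0.135 ] [ 0.1 -0.6  6.5] 9.55
```

>>> jog_arm:
  motion:
    - {"offset":[0,0,-6],"roll":0,"hand":0}
    - {"offset":[0,-6,-12],"roll":0,"hand":0}
    - {"offset":[0,-18,-12],"roll":0,"hand":0}
    - {"offset":[0,-25,-9],"roll":0,"hand":0}
    - {"offset":[0,-25,-4],"roll":0,"hand":0}
    - {"offset":[0,-25,-1.5],"roll":0,"hand":0}
    - {"offset":[0,-25,-0.5],"roll":0,"hand":0}
    - {"offset":[0,-25,0],"roll":0,"hand":0}
    - {"offset":[0,-23,0],"roll":0,"hand":0}
    - {"offset":[0,-20,0],"roll":0,"hand":0}
    - {"offset":[0,-17,0],"roll":0,"hand":0}
    - {"offset":[0,-14,0],"roll":0,"hand":0}
    - {"offset":[0,-11,0],"roll":0,"hand":0}
    - {"offset":[0,-8,0],"roll":0,"hand":0}
    - {"offset":[0,-5,0],"roll":0,"hand":0}
    - {"offset":[0,-2,0],"roll":0,"hand":0}
    - {"offset":[0,0,0],"roll":0,"hand":0}

```text
clock: 10.97
tool_pos: [0.578, 0.1024, 0.1352]
orientation: [-179.9, 0.0, -109.1]
force: [0.8, -0.4, 5.6]
opening: 0.0004
```

```bash
python3 cap.py s6; python3 - <<'E'
from h import *
G=[np.load(f'/tmp/s{k}.png.npz')['img'] for k in(4,5,6)]
f=lambda i:cv2.resize(i[180:270,235:320],None,fx=3.1,fy=4.6,interpolation=cv2.INTER_CUBIC)
r=[np.hstack([cv2.resize(g[225:268,235:270],None,fx=7,fy=7,interpolation=cv2.INTER_CUBIC) for g in G]),np.hstack([cv2.resize(g[215:245,285:320],None,fx=7,fy=7,interpolation=cv2.INTER_CUBIC) for g in G])]
cv2.imwrite('pics/c6.png',np.vstack(r)[:,:,::-1])
E
```

```text
s6 cap up px (0.0, 1.0) dial up (0.0, 1.0) -> mm 0.0
[0.5777 0.1025 0.135 ] [-0.6  0.   6.1] 11.1167
```

View pics/c6.png

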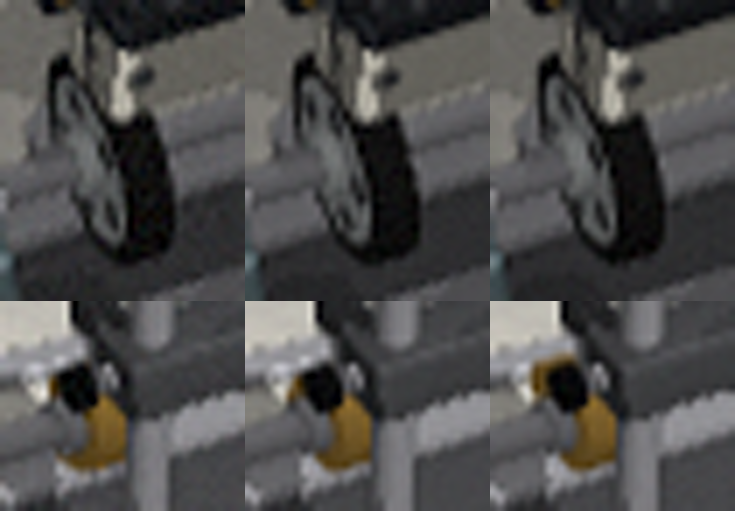

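The pulley holes move from frame to frame, so it turns without slipping. In the last frame the brass lobe is emerging at upper left (550,370). Another stroke.

>>> jog_arm:
  motion:
    - {"offset":[0,0,-6],"roll":0,"hand":0}
    - {"offset":[0,-6,-12],"roll":0,"hand":0}
    - {"offset":[0,-18,-12],"roll":0,"hand":0}
    - {"offset":[0,-25,-9],"roll":0,"hand":0}
    - {"offset":[0,-25,-4],"roll":0,"hand":0}
    - {"offset":[0,-25,-1.5],"roll":0,"hand":0}
    - {"offset":[0,-25,-0.5],"roll":0,"hand":0}
    - {"offset":[0,-25,0],"roll":0,"hand":0}
    - {"offset":[0,-23,0],"roll":0,"hand":0}
    - {"offset":[0,-20,0],"roll":0,"hand":0}
    - {"offset":[0,-17,0],"roll":0,"hand":0}
    - {"offset":[0,-14,0],"roll":0,"hand":0}
    - {"offset":[0,-11,0],"roll":0,"hand":0}
    - {"offset":[0,-8,0],"roll":0,"hand":0}
    - {"offset":[0,-5,0],"roll":0,"hand":0}
    - {"offset":[0,-2,0],"roll":0,"hand":0}
    - {"offset":[0,0,0],"roll":0,"hand":0}

```text
clock: 12.53
tool_pos: [0.578, 0.1025, 0.1352]
orientation: [-179.9, 0.0, -109.1]
force: [1.6, -1.7, 4.8]
opening: 0.0002
```

```bash
python3 cap.py s7
```

```text
s7 cap up px (0.125, 0.98) dial up (0.0, 1.0) -> mm 0.4
[0.5778 0.1025 0.135 ] [-0.6  0.4  6. ] 12.6833
```

>>> jog_arm:
  motion:
    - {"offset":[0,0,-6],"roll":0,"hand":0}
    - {"offset":[0,-6,-12],"roll":0,"hand":0}
    - {"offset":[0,-18,-12],"roll":0,"hand":0}
    - {"offset":[0,-25,-9],"roll":0,"hand":0}
    - {"offset":[0,-25,-4],"roll":0,"hand":0}
    - {"offset":[0,-25,-1.5],"roll":0,"hand":0}
    - {"offset":[0,-25,-0.5],"roll":0,"hand":0}
    - {"offset":[0,-25,0],"roll":0,"hand":0}
    - {"offset":[0,-23,0],"roll":0,"hand":0}
    - {"offset":[0,-20,0],"roll":0,"hand":0}
    - {"offset":[0,-17,0],"roll":0,"hand":0}
    - {"offset":[0,-14,0],"roll":0,"hand":0}
    - {"offset":[0,-11,0],"roll":0,"hand":0}
    - {"offset":[0,-10,0],"roll":0,"hand":0}
    - {"offset":[0,-9,0],"roll":0,"hand":0}
    - {"offset":[0,-9,0],"roll":0,"hand":0}

```text
clock: 14.02
tool_pos: [0.5871, 0.0992, 0.136]
orientation: [-179.8, 0.0, -109.0]
force: [0.8, -3.3, 11.5]
opening: 0.0004
```

```bash
python3 cap.py s8
```

```text
s8 cap up px (1.75, 0.98) dial up (0.0, 1.0) -> mm 5.1
[0.5871 0.0992 0.136 ] [-0.4 -2.4 11.3] 14.1667
```

>>> jog_arm:
  motion:
    - {"offset":[0,0,-6],"roll":0,"hand":0}
    - {"offset":[0,-6,-10],"roll":0,"hand":0}
    - {"offset":[0,-14,-8],"roll":0,"hand":0}
    - {"offset":[0,-16,-4],"roll":0,"hand":0}
    - {"offset":[0,-16,-1.5],"roll":0,"hand":0}
    - {"offset":[0,-16,-0.5],"roll":0,"hand":0}
    - {"offset":[0,-16,0],"roll":0,"hand":0}
    - {"offset":[0,-16,0],"roll":0,"hand":0}
    - {"offset":[0,-14,-0.1],"roll":0,"hand":0}
    - {"offset":[0,-12,-0.2],"roll":0,"hand":0}
    - {"offset":[0,-9,-0.3],"roll":0,"hand":0}
    - {"offset":[0,-6,-0.4],"roll":0,"hand":0}
    - {"offset":[0,-3,-0.4],"roll":0,"hand":0}
    - {"offset":[0,-1,-0.4],"roll":0,"hand":0}
    - {"offset":[0,-1,-0.4],"roll":0,"hand":0}

```text
clock: 15.42
tool_pos: [0.5877, 0.0991, 0.1361]
orientation: [-179.9, 0.0, -109.0]
force: [-0.3, -1.7, 10.9]
opening: 0.0007
```

```bash
python3 cap.py s9
```

```text
s9 cap up px (2.75, 0.98) dial up (0.0, 1.0) -> mm 8.0
[0.5877 0.0991 0.136 ] [-1.4 -1.1 10.7] 15.5667
```

>>> jog_arm:
  motion:
    - {"offset":[0,2,0],"roll":0,"hand":0}
    - {"offset":[0,5,0.1],"roll":0,"hand":0}
    - {"offset":[0,8,0.2],"roll":0,"hand":0}
    - {"offset":[0,11,0.4],"roll":0,"hand":0}
    - {"offset":[0,13,0.5],"roll":0,"hand":0}
    - {"offset":[0,14,0.6],"roll":0,"hand":0}
    - {"offset":[0,14,0.6],"roll":0,"hand":0}

```text
clock: 16.15
tool_pos: [0.5742, 0.104, 0.1352]
orientation: [-179.9, 0.0, -109.0]
force: [-1.3, -0.3, 8.6]
opening: 0.0007
```

```bash
python3 cap.py s10
```

```text
s10 cap up px (1.625, 0.97) dial up (0.0, 1.0) -> mm 4.7
[0.5743 0.1039 0.1352] [-1.8 -1.1  9.9] 16.3
```

The cap rose 5.1, 8.0 and then 4.7 mm over 29 mm of roll. The lobe's top is therefore about 15 mm back, so I'll drag back in contact and then lift straight off.

>>> jog_arm:
  motion:
    - {"offset":[0,-2,-0.1],"roll":0,"hand":0}
    - {"offset":[0,-5,-0.3],"roll":0,"hand":0}
    - {"offset":[0,-8,-0.5],"roll":0,"hand":0}
    - {"offset":[0,-11,-0.7],"roll":0,"hand":0}
    - {"offset":[0,-13,-0.8],"roll":0,"hand":0}
    - {"offset":[0,-15,-0.8],"roll":0,"hand":0}
    - {"offset":[0,-15,-0.8],"roll":0,"hand":0}
    - {"offset":[0,-15,-0.8],"roll":0,"hand":0}
    - {"offset":[0,-15,-1.5],"roll":0,"hand":0}
    - {"offset":[0,-15,-3],"roll":0,"hand":0}
    - {"offset":[0,-15,-10],"roll":0,"hand":0}
    - {"offset":[0,-15,-30],"roll":0,"hand":0}
    - {"offset":[0,-15,-60],"roll":0,"hand":0}
    - {"offset":[0,-15,-90],"roll":0,"hand":0}
    - {"offset":[0,-15,-110],"roll":0,"hand":0}
    - {"offset":[0,-15,-120],"roll":0,"hand":0}
    - {"offset":[0,-15,-120],"roll":0,"hand":0}
    - {"offset":[0,-15,-120],"roll":0,"hand":0}

```text
clock: 17.8
tool_pos: [0.5873, 0.099, 0.2537]
orientation: [180.0, 0.0, -109.1]
force: [-0.0, -0.2, -0.8]
opening: 0.0002
```

```bash
python3 cap.py s11; python3 - <<'E'
from h import *
s=dict(np.load('/tmp/s11.png.npz')); o=np.load('/tmp/s0.png.npz')['img']
t=snap('top','t11.png')['img']
d=np.abs(s['img'].astype(int)-o).max(2); 
c=lambda i,x0,y0,x1,y1,k:cv2.resize(i[y0:y1,x0:x1],None,fx=k,fy=k,interpolation=cv2.INTER_CUBIC)
x=np.hstack([c(s['img'],235,175,335,275,5.0),c(t,210,170,370,290,500/120)[:, :]])
cv2.imwrite('pics/c11.png',cv2.resize(x,None,fx=.68,fy=.68)[:,:,::-1])
E
```

```text
s11 cap up px (2.75, 0.98) dial up (0.125, 0.89) -> mm 7.7
[0.5869 0.0987 0.2525] [0.3 0.9 0.5] 17.95
```

View pics/c11.png

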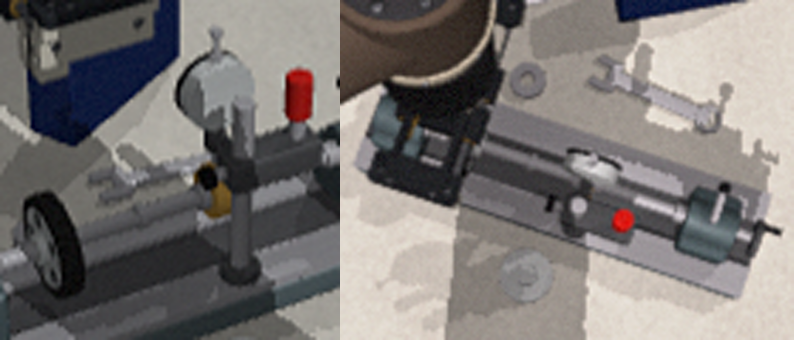

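The side view shows the cap at (215,32), well clear of the dial, and the brass lobe up under the plunger at (215,185). The hand is free of everything, and the bearing, spare pulley and spanner lie where they were. Handing in.

```bash
python3 -c "
from plant import order
print(order.close_job())"
```

```text
the job is handed in; nothing more can be done
None
```

I slid the gauge down until its plunger bears on the cam, then turned the camshaft until the lobe holds the plunger at its highest point. The job is handed in at about 18 s, with the hand about 115 mm clear of the pulley.

- **Gauge:** I pushed the knob down about 13 mm with a closed fingertip at 4–5 N. By the plunger's cap, the plunger is 6–8 mm in on the cam's round back. On the lobe it should be about 14–16 mm in, short of the 25 mm end.
- **Camshaft:** I rolled it with light fingertip strokes on the rim. The force was mostly 4–9 N, but briefly 11–11.5 N, slightly over the suggested 10 N. Across the lobe the cap rose 5.1, 8.0, then 4.7 mm. I rolled back 15 mm to the middle and lifted straight off.
- **Last check:** the cap stood at the same image height as at the peak (2.75 px). The measure corrected for the dial gave 7.7 mm instead of 8.0. I put that down to changed lighting on the dial, which matched less well (0.89).
- **Not checked:** I never saw the needle, so the peak rests on the cap alone. I judge the lobe to be within about 0.05 rad of the top. I compared the bearing, spare pulley and spanner by eye in the last pictures and they had not moved. I did not compare the other bystanders at the end.

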